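# Find the heavy lamp counterweight and present it over the lamp foot

## Task

One of these two look-alike lamp counterweights has the heavy core. Lift the left one (left as the robot sees it) clear of the bench to feel its weight and set it back down gently where it stood, then lift the right one to compare; take whichever is heavier and finish while holding it upright and still, centred a few centimetres above the stub of the lamp foot and not touching it. The lighter one must be left standing where it stood at first, set down rather than dropped, and everything else stays where it is.

Things in the scene. Friction and masses are not known exactly. Their poses are not given: they have to be found in the camera images.
- weight_left: the left (+y) of two look-alike closed steel lamp counterweights, upright and loose: round body 54 mm across, 72 mm high, with a round grip knob on top, 32 mm across, 72 to 104 mm above the underside. Origin: centre of the underside; z up its axis. Either may hold the heavy core (core_1; it varies; cores have 1 mm of play). Each weighs 0.15 to 0.65 kg; they differ by 150 g or more
- weight_right: the right (-y) one of the two counterweights, same shape and size as the left one; origin: centre of the underside; z: up along its axis
- lamp_foot: fixed lamp foot on the right of the weights: a round dark steel plate 144 mm across and 10 mm thick with a steel boss 60 mm across (top 16 mm above the bench) and a thin upright stub 14 mm across in its middle. Origin: centre of the underside
- stub_top (a point): centre of the top of the stub of the lamp foot, 40 mm above the bench; z up
- ring_nut: loose brass ring nut, 38 mm across, 12 mm high, lying between the two weights; not part of the job
- driver: loose screwdriver lying on the bench near the robot; not part of the job
- tape_roll: loose roll of brown tape, 90 mm across, 24 mm high, behind the weights; not part of the job
- shade_cup: loose brass bowl-shaped lamp cup, 70 mm across, 45 mm high, behind the weights; not part of the job
- carton: loose cardboard box, 100 x 140 x 70 mm, on the left; not part of the job
- spanner: loose steel spanner lying near the robot on the right; not part of the job
Things that resemble listed ones, but are neither listed nor needed, are in the scene too. Leave any blue look-alike of the weight_left alone. Leave any red look-alike of the weight_right alone.

How it is judged:
By the outcome, as a careful person would: the job done as asked, in the order asked, and still so for the second after the job is handed in, while the arm keeps its last pose, push and grip.
It also fails if it takes over 67 s, if anything falls off the work surface, if the arm or the gripper's body presses on something with over 40 N, if the wrist force passes 120 N, or if a joint passes its speed limit or range.

## Robot

A 7-joint arm with a two-finger parallel gripper is mounted at the origin on the work surface. World frame = base frame: x ahead of the robot, y to its left, z up, the work surface at z = 0. Lengths are in m, angles in rad, forces in N, time in s.
With the tool pointing down it reaches from about 0.4 to 0.9 m from the base axis. Payload 5.5 kg.
Tool frame: the origin (TCP) lies at the very end of the fingers, on their centre line; the grasp point (between the pads) lies 19 mm behind it (r.grip_point_offset is the distance from the TCP to the grasp point, in m); z points along the fingers, y is the line along which they close (so a half turn about z gives the same grasp; the last joint's range is limited). The gripper opens to 92 mm and grips with 3 to 60 N. Pads are 19 mm wide; open, the fingers measure 130 mm over their backs; the gripper's body (75 mm by 190 mm) begins 47 mm behind the grasp point.
Start: joints at [-0.91, 0.501, -0.427, 1.55, 0.221, 1.138, -0.21], TCP at [0.252, 0.599, 0.227] pointing down, gripper open.
Joint ranges: [-2.88, 2.88], [-0.31, 2.03], [-1.54, 1.56], [0.2, 2.42], [-1.41, 4.55], [0.19, 2.02], [-2.57, 2.57]. Speed limits (rad/s): [2.57, 2.57, 3.14, 3.14, 3.14, 3.14, 3.14].

## Interface

Orientations are given as a unit quaternion [x, y, z, w].
In Python, from plant import monitor, imaging, r gives the robot as it stands.
- The arm moves only by the shell command python3 -m handwheel 'ROWS' [OPENING]. ROWS is JSON, a list of rows, each an object of numbers: "x", "y", "z": the shift along the tool's x, y, z in m; "roll": the turn about the tool's z in rad. In form: [{"x": .., "y": .., "z": .., "roll": ..}, ...]. A call has 1 to 12 rows; each row is the pose to reach, as a shift and turn from the pose commanded when the call began, along the tool's axes at that moment; what a row does not reach only later rows make up. A row lasts 1/12 s, in which the tool goes at most 41.7 mm and 7.16 degrees, less where a joint would pass 70% of its speed; a pose out of reach is approached as far as the arm can. A call with a gripper value outside its range is refused whole. OPENING is the closure in counts, from 0 (fully open) to 255 (shut), set as the call begins (- or left out, the last holds). The fingers move at their own pace and stop on an object; the grip force is fixed at half the most. Time passes only in rows, so rows that repeat a pose let the fingers close. It gives the time, the measured TCP pose, the force, the opening and the grip force at its end, in the units of the state.
- monitor.state(): the state, without advancing time (a new reading comes with each control period).
- imaging.snapshot(name): name is "scene" or "top"; returns a dict with "img" (384x512x3 uint8, blue, green, red), "intrinsics" (3x3 intrinsics, pixels), "pose" (4x4, takes a point from camera to world coordinates). Camera axes: x right, y up, looking along -z (the intrinsics and any distortion apply to the point x, -y, -z); pixel columns grow to the right and rows downward; lengths in m; the calibration is good to about 2 mm. A picture is of the moment at which its call begins. There is no depth.
- r.finish_job(): hands the job in; it is judged then, once.
The state is a dict: "clock": time; "joints": joint angles; "qd": joint speeds; "joint_torque": joint torques, N m; "ee_pos": TCP position; "ee_rot": TCP orientation; "ft_force": force on the tool from outside, world axes, zero at the start; "ft_torque": the same for the moment, N m; "finger_gap": finger opening in m; "finger_force": force on a finger pad.
Only numpy, scipy, OpenCV 4.12 (cv2) and the standard library are available. Lean on these libraries where they do the work, as an engineer would, in place of code of your own. Each camera call takes 0.05 s, during which the arm holds its last target. There are 200 camera calls.

## Working session

There is one attempt and no reset: what is moved stays moved. The work goes in short steps, Python scripts to look and compute and a shell command to move; the robot and the scene stay as the last step left them, time stands still between calls to the robot, and variables do not carry over. Pictures are saved under pics/ and viewed, at most 10 in all, crops included, and the job is handed in when it is done.

```bash
mkdir -p pics; ls; python3 - <<'E'
from plant import monitor, imaging, r
import cv2,numpy as np,json
for n in("scene","top"):
    s=imaging.snapshot(n); cv2.imwrite(f"pics/{n}0.png",s["img"]); np.savez(f"{n}0.npz",img=s["img"],K=s["intrinsics"],T=s["pose"])
    print(n,{k:(np.round(v,3).tolist() if k!="img" else 0) for k,v in s.items()})
print(monitor.state(), r.grip_point_offset)
E
```

```text
pics
scene {'img': 0, 'intrinsics': [[489.945, 0.0, 258.105], [0.0, 489.945, 193.803], [0.0, 0.0, 1.0]], 'pose': [[-0.369, -0.738, 0.565, 1.24], [0.929, -0.284, 0.237, 0.318], [-0.015, 0.612, 0.79, 0.993], [0.0, 0.0, 0.0, 1.0]]}
top {'img': 0, 'intrinsics': [[430.898, 0.0, 259.464], [0.0, 430.898, 192.852], [0.0, 0.0, 1.0]], 'pose': [[0.001, 0.977, -0.212, 0.33], [-1.0, 0.0, -0.004, 0.043], [-0.004, 0.212, 0.977, 1.147], [0.0, 0.0, 0.0, 1.0]]}
{'clock': 0.1, 'joints': array([-0.90976993,  0.50174643, -0.42679113,  1.55134386,  0.22081675,
        1.13828943, -0.21030092]), 'qd': array([ 1.35132810e-04, -2.68552554e-03,  9.15534388e-04, -3.50613714e-03,
       -3.50628845e-05,  5.83588521e-04, -4.74766516e-04]), 'joint_torque': array([-1.26169174e-02, -5.67862701e+01, -5.83903715e+00, -2.79910523e+01,
       -6.90155849e-02,  2.39292928e-02, -2.65573632e-06]), 'ee_pos': array([0.25162704, 0.59864012, 0.22578609]), 'ee_rot': array([ 1.97584509e-01,  9.80285474e-01, -8.45270552e-04, -1.90310959e-04]), 'ft_force': array([ 0.08452114, -0.03567783, -0.45925563]), 'ft_torque': array([ 0.00055522,  0.02402972, -0.04122167]), 'finger_force': 0.0, 'finger_gap': 0.09200072159289806} 0.0188
```

View pics/scene0.png

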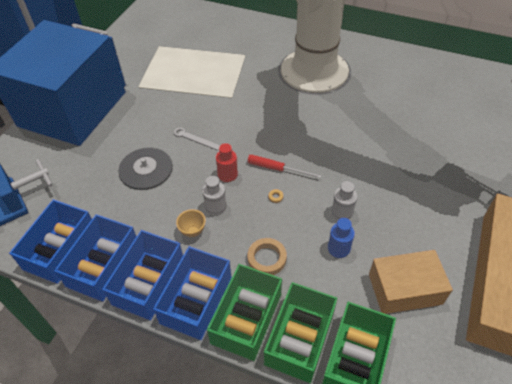

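View pics/top0.png

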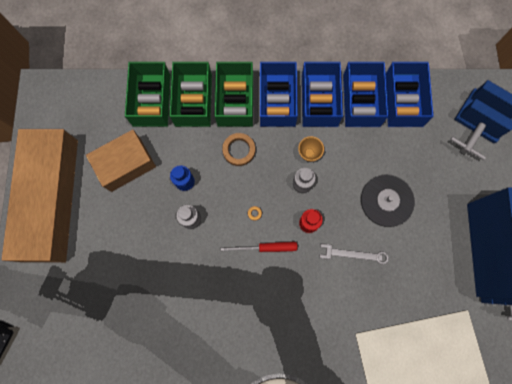

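The scene view shows the steel candidates at (345,200) and (214,195), which are (187,215) and (305,179) in the top view. The blue one is at scene (341,238) / top (182,177), and the red one is at scene (227,162) / top (311,220). The grey steel pair fits the description; the blue and red ones are the excluded look-alikes. The foot is at scene (146,165) / top (387,200). I'll confirm in one enlarged crop.

```bash
python3 - <<'E'
import cv2,numpy as np
o=[]
for n,cs in(("scene",[(345,200),(214,195),(146,165)]),("top",[(187,215),(305,179),(387,200)])):
    im=np.load(n+"0.npz")["img"]
    o.append(np.hstack([cv2.resize(im[v-26:v+26,u-26:u+26],(260,260),interpolation=cv2.INTER_CUBIC) for u,v in cs]))
cv2.imwrite("pics/crop1.png",np.vstack(o))
E
```

```text
(no output)
```

View pics/crop1.png

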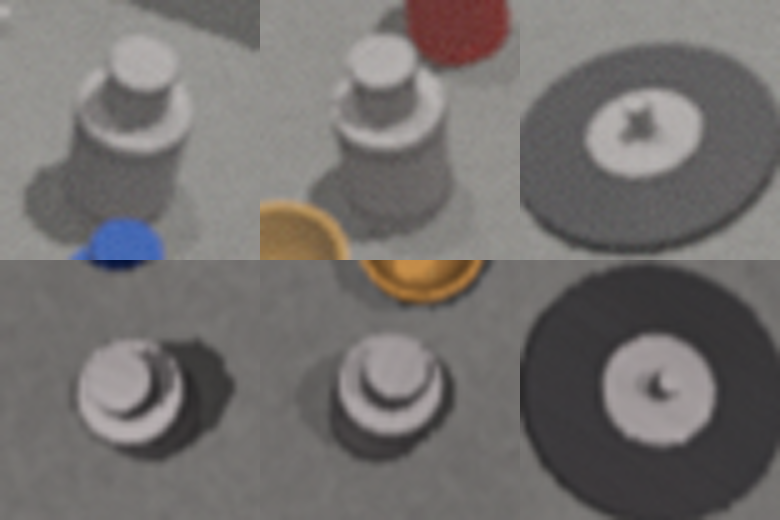

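```bash
cat > h.py <<'E'
import cv2,numpy as np
def P(K,T):
    return K@np.diag([1,-1,-1])@np.linalg.inv(T)[:3]
def tri(A,a,B,b):
    X=cv2.triangulatePoints(A,B,np.array(a,float).reshape(2,1),np.array(b,float).reshape(2,1))[:,0];X=X[:3]/X[3]
    e=[(M@np.r_[X,1]) for M in(A,B)]
    return X.round(4),[np.round(q[:2]/q[2]-p,1) for q,p in zip(e,(a,b))]
E
python3 - <<'E'
from h import *
S,T=[np.load(n+"0.npz") for n in("scene","top")]
A,B=P(S["K"],S["T"]),P(T["K"],T["T"])
print("L",tri(A,(347.4,186.6),B,(184.4,212.2)))
print("R",tri(A,(212.2,181.0),B,(306.2,174.0)))
def blob(im,uv,lo,hi,r):
    g=cv2.GaussianBlur(cv2.cvtColor(im,cv2.COLOR_BGR2GRAY),(3,3),0); m=cv2.inRange(g,lo,hi)
    k=np.zeros_like(m); cv2.circle(k,uv,r,255,-1); m&=k
    c=max(cv2.findContours(m,cv2.RETR_EXTERNAL,cv2.CHAIN_APPROX_NONE)[0],key=cv2.contourArea)
    return cv2.fitEllipse(cv2.convexHull(c))
for nm,a in(("plate",(0,90,35)),("boss",(125,255,20))):
    es=blob(S["img"],(146,167),*a); et=blob(T["img"],(387,200),*a if nm=="boss" else (0,80,35))
    print(nm,es,et,tri(A,es[0],B,et[0]))
for n,D,M in(("s",S,A),("t",T,B)):
  for nm,c,r in(("L",(.42,.2),0),):pass
g=cv2.cvtColor(T["img"],cv2.COLOR_BGR2GRAY); print(g[170:230:6,387], cv2.cvtColor(S["img"],cv2.COLOR_BGR2GRAY)[140:195:5,146])
E
```

```text
L (array([0.5083, 0.2348, 0.1002]), [array([-0.6,  0. ]), array([-0.7,  0.2])])
R (array([ 0.6054, -0.067 ,  0.0997]), [array([-0.7, -0.1]), array([-0.8,  0.3])])
plate ((145.1769256591797, 171.74363708496094), (33.99636459350586, 50.38742446899414), 78.34062957763672) ((386.9465637207031, 200.49928283691406), (51.272674560546875, 54.714515686035156), 116.06785583496094) (array([ 0.5601, -0.2991, -0.014 ]), [array([-0.6, -0.1]), array([-0.7,  0.3])])
boss ((144.42803955078125, 165.1114959716797), (17.136272430419922, 23.510831832885742), 75.92546844482422) ((388.1407165527344, 199.73117065429688), (20.030513763427734, 21.4451904296875), 128.01377868652344) (array([ 0.5577, -0.296 ,  0.0116]), [array([-0.2, -0.1]), array([-0.3,  0.1])])
[116  53  54  78 154  69 157  58  58  58] [148 145  96  92 153 117 178  91  98  99 123]
```

The heights come out as expected within calibration: knob tops at 0.100 (should be 0.104), boss at 0.012 (should be 0.016). Everything is in reach. Next I move above the left weight and turn so the fingers close along world y.

```bash
python3 -m handwheel '[{"x":-0.03,"y":-0.02,"z":0,"roll":-0.05},{"x":-0.065,"y":-0.04,"z":0,"roll":-0.15},{"x":-0.1,"y":-0.063,"z":0,"roll":-0.25},{"x":-0.135,"y":-0.085,"z":0,"roll":-0.35},{"x":-0.17,"y":-0.107,"z":0,"roll":-0.398},{"x":-0.205,"y":-0.129,"z":0,"roll":-0.398},{"x":-0.24,"y":-0.151,"z":0,"roll":-0.398},{"x":-0.275,"y":-0.173,"z":0,"roll":-0.398},{"x":-0.31,"y":-0.195,"z":0,"roll":-0.398},{"x":-0.34,"y":-0.214,"z":0,"roll":-0.398},{"x":-0.365,"y":-0.229,"z":0,"roll":-0.398},{"x":-0.377,"y":-0.237,"z":0,"roll":-0.398}]' 0
python3 -m handwheel '[{"x":0,"y":0,"z":0,"roll":0},{"x":0,"y":0,"z":0.03,"roll":0},{"x":0,"y":0,"z":0.06,"roll":0},{"x":0,"y":0,"z":0.08,"roll":0},{"x":0,"y":0,"z":0.09,"roll":0},{"x":0,"y":0,"z":0.09,"roll":0},{"x":0,"y":0,"z":0.09,"roll":0}]'
python3 - <<'E'
from plant import monitor, imaging
from h import *
s=monitor.state(); print(s)
o=[]
for n in("scene","top"):
    d=imaging.snapshot(n); q=P(d["intrinsics"],d["pose"])@np.r_[s["ee_pos"],1]; u,v=(q[:2]/q[2]); print(n,u,v)
    u,v=int(u),int(v); o.append(cv2.resize(d["img"][v-39:v+39,u-39:u+39],(390,390),interpolation=cv2.INTER_CUBIC))
cv2.imwrite("pics/a2.png",np.hstack(o))
E
```

```text
clock: 1.1
ee_pos: [0.5101, 0.2294, 0.2262]
ee_rot: [0.003, 1.0, -0.001, 0.0]
ft_force: [-0.1, 0.1, 0.3]
finger_gap: 0.0914
finger_force: 0.0
clock: 1.68
ee_pos: [0.507, 0.2357, 0.1368]
ee_rot: [-0.001, 1.0, 0.0, -0.0]
ft_force: [0.7, -0.0, 0.5]
finger_gap: 0.0917
finger_force: 0.0
{'clock': 1.6833, 'joints': array([-0.19594145,  0.43924361, -0.35892238,  1.86219063,  0.19498931,
        0.87502018,  0.9230046 ]), 'qd': array([ 0.00453463, -0.02469649, -0.00205682, -0.02485142, -0.00079372,
        0.00160437,  0.00107761]), 'joint_torque': array([ 2.89869943e-02, -4.78192663e+01, -3.85521814e+00, -2.26450324e+01,
        1.36817657e-02,  9.83389118e-02, -2.64727446e-02]), 'ee_pos': array([0.50701291, 0.23567739, 0.1368071 ]), 'ee_rot': array([-7.54767637e-04,  9.99999612e-01,  1.34136520e-04, -4.34446698e-04]), 'ft_force': array([ 0.73542867, -0.03912075,  0.49191614]), 'ft_torque': array([ 0.01286949, -0.01359995, -0.03272895]), 'finger_force': 0.0, 'finger_gap': 0.0916643412036185}
scene 349.448328014982 176.19164171836923
top 180.658679143486 210.3194420681273
```

View pics/a2.png

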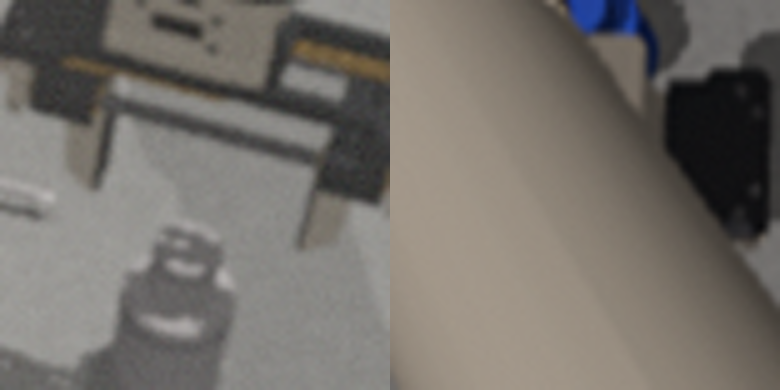

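Both finger tips straddle the knob in the scene crop: tips at (95,187) and (303,248), knob at about (189,243) below their midpoint. Descending and gripping.

```bash
python3 -m handwheel '[{"x":0,"y":0,"z":0.015,"roll":0},{"x":0,"y":0,"z":0.03,"roll":0},{"x":0,"y":0,"z":0.042,"roll":0},{"x":0,"y":0,"z":0.05,"roll":0},{"x":0,"y":0,"z":0.055,"roll":0},{"x":0,"y":0,"z":0.057,"roll":0},{"x":0,"y":0,"z":0.057,"roll":0},{"x":0,"y":0,"z":0.057,"roll":0},{"x":0,"y":0,"z":0.057,"roll":0}]'
python3 -m handwheel '[{"x":0,"y":0,"z":0,"roll":0},{"x":0,"y":0,"z":0,"roll":0},{"x":0,"y":0,"z":0,"roll":0}]' 130
python3 -m handwheel '[{"x":0,"y":0,"z":0,"roll":0},{"x":0,"y":0,"z":0,"roll":0},{"x":0,"y":0,"z":0,"roll":0}]' 150
python3 -m handwheel '[{"x":0,"y":0,"z":0,"roll":0},{"x":0,"y":0,"z":0,"roll":0},{"x":0,"y":0,"z":0,"roll":0},{"x":0,"y":0,"z":0,"roll":0},{"x":0,"y":0,"z":0,"roll":0},{"x":0,"y":0,"z":0,"roll":0},{"x":0,"y":0,"z":0,"roll":0},{"x":0,"y":0,"z":0,"roll":0}]' 255
```

```text
clock: 2.53
ee_pos: [0.508, 0.235, 0.0803]
ee_rot: [-0.0, 1.0, 0.0, 0.0]
ft_force: [0.2, 0.3, -0.7]
finger_gap: 0.0917
finger_force: 0.0
clock: 2.78
ee_pos: [0.5077, 0.2348, 0.08]
ee_rot: [-0.0, 1.0, 0.0, 0.0]
ft_force: [-1.0, -0.4, 0.0]
finger_gap: 0.0763
finger_force: 0.0
clock: 3.03
ee_pos: [0.5075, 0.2347, 0.0798]
ee_rot: [-0.0, 1.0, 0.0, 0.0]
ft_force: [-0.8, -0.3, 0.6]
finger_gap: 0.0563
finger_force: 0.0
clock: 3.7
ee_pos: [0.5075, 0.2347, 0.0797]
ee_rot: [-0.0, 1.0, -0.0, -0.0]
ft_force: [-0.1, -0.4, -0.3]
finger_gap: 0.0315
finger_force: 30.0
```

Gripped at a 31.5 mm gap with 30 N, which matches the knob. Now a slow lift of 50 mm, then hold to read the weight.

```bash
python3 -m handwheel '[{"x":0,"y":0,"z":-0.002,"roll":0},{"x":0,"y":0,"z":-0.006,"roll":0},{"x":0,"y":0,"z":-0.012,"roll":0},{"x":0,"y":0,"z":-0.019,"roll":0},{"x":0,"y":0,"z":-0.026,"roll":0},{"x":0,"y":0,"z":-0.033,"roll":0},{"x":0,"y":0,"z":-0.039,"roll":0},{"x":0,"y":0,"z":-0.044,"roll":0},{"x":0,"y":0,"z":-0.048,"roll":0},{"x":0,"y":0,"z":-0.05,"roll":0},{"x":0,"y":0,"z":-0.05,"roll":0},{"x":0,"y":0,"z":-0.05,"roll":0}]'
for i in 1 2 3 4; do python3 -m handwheel '[{"x":0,"y":0,"z":0,"roll":0},{"x":0,"y":0,"z":0,"roll":0},{"x":0,"y":0,"z":0,"roll":0}]' | egrep 'pos|ft|finger'; done
python3 - <<'E'
from plant import monitor, imaging
from h import *
s=monitor.state(); print(s["joint_torque"])
d=imaging.snapshot("scene"); q=P(d["intrinsics"],d["pose"])@np.r_[s["ee_pos"],1]; u,v=(q[:2]/q[2]).astype(int)
cv2.imwrite("pics/a3.png",cv2.resize(d["img"][v-40:v+60,u-60:u+60],(480,400),interpolation=cv2.INTER_CUBIC))
E
```

```text
clock: 4.7
ee_pos: [0.5074, 0.2346, 0.1296]
ee_rot: [-0.0, 1.0, -0.0, -0.0]
ft_force: [-0.7, 0.2, -2.2]
finger_gap: 0.0312
finger_force: 30.0
ee_pos: [0.5073, 0.2346, 0.1294]
ft_force: [0.4, -0.6, -1.2]
finger_gap: 0.0309
finger_force: 30.0
ee_pos: [0.5075, 0.2347, 0.1296]
ft_force: [-0.3, -0.3, -1.5]
finger_gap: 0.0312
finger_force: 30.0
ee_pos: [0.5076, 0.2347, 0.1297]
ft_force: [0.2, 0.5, -2.0]
finger_gap: 0.0316
finger_force: 30.0
ee_pos: [0.5075, 0.2347, 0.1297]
ft_force: [-0.0, -0.4, -2.2]
finger_gap: 0.0315
finger_force: 30.0
[-1.09248362e-03 -5.06629586e+01 -4.21678215e+00 -2.40816379e+01
 -5.05784512e-03  9.13832034e-02 -1.00495561e-05]
```

View pics/a3.png

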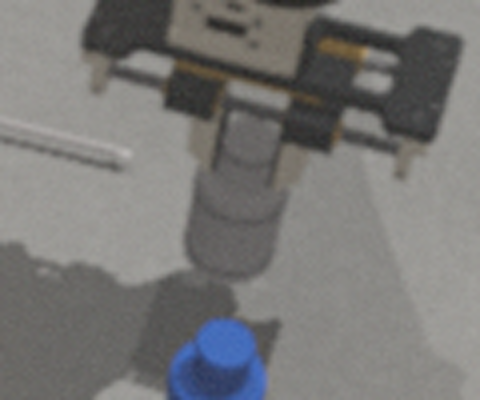

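The weight is clear of the bench and upright (in the crop, body at (235,230) above its shadow). Force is about -1.8 N, so roughly 0.19 kg. Setting it back slowly.

```bash
python3 -m handwheel '[{"x":0,"y":0,"z":0.003,"roll":0},{"x":0,"y":0,"z":0.009,"roll":0},{"x":0,"y":0,"z":0.016,"roll":0},{"x":0,"y":0,"z":0.023,"roll":0},{"x":0,"y":0,"z":0.029,"roll":0},{"x":0,"y":0,"z":0.034,"roll":0},{"x":0,"y":0,"z":0.038,"roll":0},{"x":0,"y":0,"z":0.041,"roll":0},{"x":0,"y":0,"z":0.043,"roll":0},{"x":0,"y":0,"z":0.045,"roll":0},{"x":0,"y":0,"z":0.046,"roll":0},{"x":0,"y":0,"z":0.047,"roll":0}]'
python3 -m handwheel '[{"x":0,"y":0,"z":0.0005,"roll":0},{"x":0,"y":0,"z":0.001,"roll":0},{"x":0,"y":0,"z":0.0015,"roll":0},{"x":0,"y":0,"z":0.002,"roll":0},{"x":0,"y":0,"z":0.0025,"roll":0},{"x":0,"y":0,"z":0.003,"roll":0},{"x":0,"y":0,"z":0.003,"roll":0},{"x":0,"y":0,"z":0.003,"roll":0},{"x":0,"y":0,"z":0.003,"roll":0},{"x":0,"y":0,"z":0.003,"roll":0}]'
for i in 1 2 3; do python3 -m handwheel '[{"x":0,"y":0,"z":0,"roll":0},{"x":0,"y":0,"z":0,"roll":0}]' |egrep 'pos|ft'; done
```

```text
clock: 6.75
ee_pos: [0.5077, 0.2348, 0.0828]
ee_rot: [-0.0, 1.0, 0.0, 0.0]
ft_force: [-0.1, 0.2, -1.6]
finger_gap: 0.0316
finger_force: 30.0
clock: 7.58
ee_pos: [0.5075, 0.2347, 0.0797]
ee_rot: [-0.0, 1.0, 0.0, -0.0]
ft_force: [-0.2, -0.8, -1.9]
finger_gap: 0.0312
finger_force: 30.0
ee_pos: [0.5075, 0.2347, 0.0797]
ft_force: [0.2, 0.8, -2.2]
ee_pos: [0.5075, 0.2347, 0.0797]
ft_force: [-0.3, -0.0, -2.3]
ee_pos: [0.5076, 0.2347, 0.0797]
ft_force: [0.5, 0.1, -1.9]
```

It still carries the full weight, so it isn't touching yet. Feeling downward in small steps.

```bash
for i in 1 2 3 ; do python3 -m handwheel '[{"x":0,"y":0,"z":0.0002,"roll":0},{"x":0,"y":0,"z":0.0004,"roll":0},{"x":0,"y":0,"z":0.0004,"roll":0},{"x":0,"y":0,"z":0.0004,"roll":0}]' |egrep 'pos|ft'; done
```

```text
ee_pos: [0.5077, 0.2348, 0.0796]
ft_force: [-1.1, -1.6, 3.0]
ee_pos: [0.5079, 0.2348, 0.0796]
ft_force: [-0.8, -1.6, 6.5]
ee_pos: [0.508, 0.2347, 0.0796]
ft_force: [-3.0, -2.2, 9.9]
```

In contact. I back off most of the push, then open.

```bash
python3 -m handwheel '[{"x":0,"y":0,"z":-0.0004,"roll":0},{"x":0,"y":0,"z":-0.0008,"roll":0},{"x":0,"y":0,"z":-0.0008,"roll":0},{"x":0,"y":0,"z":-0.0008,"roll":0}]' |egrep 'pos|ft'
python3 -m handwheel '[{"x":0,"y":0,"z":0,"roll":0},{"x":0,"y":0,"z":0,"roll":0},{"x":0,"y":0,"z":0,"roll":0},{"x":0,"y":0,"z":0,"roll":0}]' 140
python3 -m handwheel '[{"x":0,"y":0,"z":0,"roll":0},{"x":0,"y":0,"z":0,"roll":0},{"x":0,"y":0,"z":0,"roll":0},{"x":0,"y":0,"z":0,"roll":0},{"x":0,"y":0,"z":0,"roll":0},{"x":0,"y":0,"z":0,"roll":0},{"x":0,"y":0,"z":0,"roll":0}]' 0
python3 -m handwheel '[{"x":0,"y":0,"z":-0.005,"roll":0},{"x":0,"y":0,"z":-0.015,"roll":0},{"x":0,"y":0,"z":-0.03,"roll":0},{"x":0,"y":0,"z":-0.05,"roll":0},{"x":0,"y":0,"z":-0.075,"roll":0},{"x":0,"y":0,"z":-0.1,"roll":0},{"x":0,"y":0,"z":-0.12,"roll":0},{"x":0,"y":0,"z":-0.135,"roll":0},{"x":0,"y":0,"z":-0.14,"roll":0},{"x":0,"y":0,"z":-0.14,"roll":0}]'
```

```text
ee_pos: [0.5078, 0.2347, 0.0796]
ft_force: [-1.1, -1.6, 4.8]
clock: 9.75
ee_pos: [0.5074, 0.2348, 0.079]
ee_rot: [-0.0, 1.0, 0.0, -0.0]
ft_force: [-1.1, 0.3, 0.1]
finger_gap: 0.0411
finger_force: 0.0
clock: 10.33
ee_pos: [0.5075, 0.2347, 0.0793]
ee_rot: [-0.0, 1.0, 0.0, -0.0]
ft_force: [0.7, 0.4, -0.2]
finger_gap: 0.0837
finger_force: 0.0
clock: 11.17
ee_pos: [0.5086, 0.2353, 0.2216]
ee_rot: [-0.0, 1.0, 0.001, 0.002]
ft_force: [-0.5, 0.3, -0.7]
finger_gap: 0.0919
finger_force: 0.0
```

```bash
python3 -m handwheel '[{"x":-0.005,"y":-0.015,"z":0,"roll":0},{"x":-0.013,"y":-0.042,"z":0,"roll":0},{"x":-0.024,"y":-0.075,"z":0,"roll":0},{"x":-0.035,"y":-0.11,"z":0,"roll":0},{"x":-0.047,"y":-0.145,"z":0,"roll":0},{"x":-0.058,"y":-0.18,"z":0,"roll":0},{"x":-0.07,"y":-0.215,"z":0,"roll":0},{"x":-0.081,"y":-0.25,"z":0,"roll":0},{"x":-0.09,"y":-0.278,"z":0,"roll":0},{"x":-0.096,"y":-0.296,"z":0,"roll":0},{"x":-0.098,"y":-0.302,"z":0,"roll":0},{"x":-0.098,"y":-0.302,"z":0,"roll":0}]'
python3 -m handwheel '[{"x":0,"y":0,"z":0.01,"roll":0},{"x":0,"y":0,"z":0.03,"roll":0},{"x":0,"y":0,"z":0.055,"roll":0},{"x":0,"y":0,"z":0.07,"roll":0},{"x":0,"y":0,"z":0.08,"roll":0},{"x":0,"y":0,"z":0.082,"roll":0},{"x":0,"y":0,"z":0.082,"roll":0},{"x":0,"y":0,"z":0.082,"roll":0}]'
python3 - <<'E'
from plant import monitor, imaging
from h import *
s=monitor.state()
d=imaging.snapshot("scene"); M=P(d["intrinsics"],d["pose"])
for z in(s["ee_pos"][2],.1):
    q=M@np.r_[s["ee_pos"][:2],z,1]; print(q[:2]/q[2])
A=np.load("scene0.npz")["img"]; im=d["img"]
a=A[170:235,310:380]; b=im[170:235,310:380]; c=im[150:215,180:250]
cv2.imwrite("pics/a4.png",np.hstack([cv2.resize(k,(266,247),interpolation=cv2.INTER_CUBIC) for k in(a,b,c)]))
def mk(i): return cv2.GaussianBlur(cv2.cvtColor(i,cv2.COLOR_BGR2GRAY),(0,0),1).astype(np.float32)
print("shift left weight px",cv2.phaseCorrelate(mk(a[8:48,10:65]),mk(b[8:48,10:65]),cv2.createHanningWindow((55,40),cv2.CV_32F)))
E
```

```text
clock: 12.17
ee_pos: [0.605, -0.0694, 0.2179]
ee_rot: [0.002, 1.0, -0.0, -0.001]
ft_force: [-0.6, 0.7, 0.0]
finger_gap: 0.0917
finger_force: 0.0
clock: 12.83
ee_pos: [0.6062, -0.0662, 0.138]
ee_rot: [-0.001, 1.0, 0.0, 0.001]
ft_force: [0.3, 0.1, 0.0]
finger_gap: 0.0917
finger_force: 0.0
[210.16066629 170.65567476]
[211.64309659 181.134034  ]
shift left weight px ((0.25083415550570365, 0.07680160879665365), 0.9570283158620199)
```

View pics/a4.png

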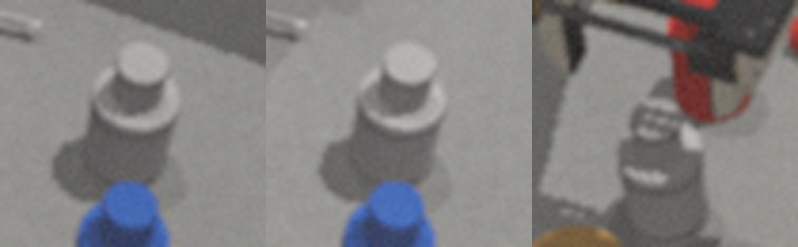

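The left weight stands where it was, upright (shift 0.25 px). The fingers straddle the right knob, with their midpoint at about scene (210,170) and the knob below at (212,181). Descending and gripping.

```bash
python3 -m handwheel '[{"x":0,"y":0,"z":0.015,"roll":0},{"x":0,"y":0,"z":0.03,"roll":0},{"x":0,"y":0,"z":0.042,"roll":0},{"x":0,"y":0,"z":0.05,"roll":0},{"x":0,"y":0,"z":0.055,"roll":0},{"x":0,"y":0,"z":0.057,"roll":0},{"x":0,"y":0,"z":0.057,"roll":0},{"x":0,"y":0,"z":0.057,"roll":0},{"x":0,"y":0,"z":0.057,"roll":0}]'
python3 -m handwheel '[{"x":0,"y":0,"z":0,"roll":0},{"x":0,"y":0,"z":0,"roll":0},{"x":0,"y":0,"z":0,"roll":0},{"x":0,"y":0,"z":0,"roll":0},{"x":0,"y":0,"z":0,"roll":0}]' 150 | egrep 'gap|ft'
python3 -m handwheel '[{"x":0,"y":0,"z":0,"roll":0},{"x":0,"y":0,"z":0,"roll":0},{"x":0,"y":0,"z":0,"roll":0},{"x":0,"y":0,"z":0,"roll":0},{"x":0,"y":0,"z":0,"roll":0},{"x":0,"y":0,"z":0,"roll":0},{"x":0,"y":0,"z":0,"roll":0},{"x":0,"y":0,"z":0,"roll":0}]' 255
python3 -m handwheel '[{"x":0,"y":0,"z":-0.002,"roll":0},{"x":0,"y":0,"z":-0.006,"roll":0},{"x":0,"y":0,"z":-0.012,"roll":0},{"x":0,"y":0,"z":-0.019,"roll":0},{"x":0,"y":0,"z":-0.026,"roll":0},{"x":0,"y":0,"z":-0.033,"roll":0},{"x":0,"y":0,"z":-0.039,"roll":0},{"x":0,"y":0,"z":-0.044,"roll":0},{"x":0,"y":0,"z":-0.048,"roll":0},{"x":0,"y":0,"z":-0.05,"roll":0},{"x":0,"y":0,"z":-0.05,"roll":0},{"x":0,"y":0,"z":-0.05,"roll":0}]'
for i in 1 2 3 4; do python3 -m handwheel '[{"x":0,"y":0,"z":0,"roll":0},{"x":0,"y":0,"z":0,"roll":0},{"x":0,"y":0,"z":0,"roll":0}]' | egrep 'pos|ft|gap|force'; done
```

```text
clock: 13.63
ee_pos: [0.6062, -0.0673, 0.081]
ee_rot: [-0.0, 1.0, -0.0, 0.001]
ft_force: [-0.3, -1.0, -0.1]
finger_gap: 0.0917
finger_force: 0.0
ft_force: [-0.2, 0.7, 0.5]
finger_gap: 0.0634
clock: 14.72
ee_pos: [0.6056, -0.0671, 0.0802]
ee_rot: [-0.0, 1.0, 0.0, -0.0]
ft_force: [-0.1, 0.2, -0.9]
finger_gap: 0.0314
finger_force: 30.0
clock: 15.72
ee_pos: [0.6055, -0.0672, 0.1302]
ee_rot: [-0.0, 1.0, 0.0, -0.0]
ft_force: [-0.4, -0.3, -4.3]
finger_gap: 0.031
finger_force: 30.0
ee_pos: [0.6053, -0.0672, 0.1299]
ft_force: [-0.5, -0.1, -5.1]
finger_gap: 0.0313
finger_force: 30.0
ee_pos: [0.6056, -0.0673, 0.1302]
ft_force: [-0.4, -0.8, -3.5]
finger_gap: 0.0314
finger_force: 30.0
ee_pos: [0.6056, -0.0673, 0.1303]
ft_force: [0.2, 0.0, -4.5]
finger_gap: 0.0311
finger_force: 30.0
ee_pos: [0.6056, -0.0672, 0.1303]
ft_force: [-0.0, 0.0, -3.8]
finger_gap: 0.0311
finger_force: 30.0
```

The right weight reads about -4.2 N (0.43 kg) against 0.19 kg for the left, so the right one is heavier. Raising it and carrying it to the foot, and rechecking the foot centre by rays onto known planes.

```bash
python3 -m handwheel '[{"x":0,"y":0,"z":-0.003,"roll":0},{"x":0,"y":0,"z":-0.009,"roll":0},{"x":0,"y":0,"z":-0.017,"roll":0},{"x":0,"y":0,"z":-0.026,"roll":0},{"x":0,"y":0,"z":-0.034,"roll":0},{"x":0,"y":0,"z":-0.042,"roll":0},{"x":0,"y":0,"z":-0.047,"roll":0},{"x":0,"y":0,"z":-0.05,"roll":0},{"x":0,"y":0,"z":-0.05,"roll":0}]' | grep pos
python3 -m handwheel '[{"x":0.001,"y":-0.005,"z":0,"roll":0},{"x":0.003,"y":-0.015,"z":0,"roll":0},{"x":0.006,"y":-0.03,"z":0,"roll":0},{"x":0.01,"y":-0.048,"z":0,"roll":0},{"x":0.014,"y":-0.066,"z":0,"roll":0},{"x":0.018,"y":-0.084,"z":0,"roll":0},{"x":0.021,"y":-0.1,"z":0,"roll":0},{"x":0.025,"y":-0.118,"z":0,"roll":0},{"x":0.029,"y":-0.136,"z":0,"roll":0},{"x":0.032,"y":-0.152,"z":0,"roll":0},{"x":0.035,"y":-0.168,"z":0,"roll":0},{"x":0.039,"y":-0.184,"z":0,"roll":0}]' | grep pos
python3 -m handwheel '[{"x":0.003,"y":-0.015,"z":0,"roll":0},{"x":0.006,"y":-0.028,"z":0,"roll":0},{"x":0.008,"y":-0.037,"z":0,"roll":0},{"x":0.009,"y":-0.042,"z":0,"roll":0},{"x":0.009,"y":-0.045,"z":0,"roll":0},{"x":0.009,"y":-0.045,"z":0,"roll":0},{"x":0.009,"y":-0.045,"z":0,"roll":0},{"x":0.009,"y":-0.045,"z":0,"roll":0}]'
python3 - <<'E'
from h import *
from plant import imaging
def ray(D,uv,z):
    K,T=D["K"],D["T"]; v=np.linalg.solve(K,[*uv,1]); d=T[:3,:3]@(v*[1,-1,-1]); o=T[:3,3]; return (o+d*(z-o[2])/d[2]).round(4)
for n,uv,lo in(("scene",(146,166),112),("top",(387,200),85)):
    D=np.load(n+"0.npz"); g=cv2.GaussianBlur(cv2.cvtColor(D["img"],cv2.COLOR_BGR2GRAY),(3,3),0)
    for nm,m,rad,z in(("plate",(g<lo).astype(np.uint8),34,.009),("boss",(g>130).astype(np.uint8),16,.016)):
        k=np.zeros_like(m);cv2.circle(k,uv,rad,1,-1)
        c=max(cv2.findContours(m&k,cv2.RETR_EXTERNAL,cv2.CHAIN_APPROX_NONE)[0],key=cv2.contourArea)
        e=cv2.fitEllipse(cv2.convexHull(c)); print(n,nm,np.round(e[0],1),np.round(e[1],1),ray(D,e[0],z))
    L=dict(scene=(347.4,186.6),top=(184.4,212.2))[n]; R=dict(scene=(212.2,181.),top=(306.2,174.))[n]
    print("knobs",ray(D,L,.104),ray(D,R,.104))
o=[]
d=imaging.snapshot("scene")["img"][105:205,90:210]
t=imaging.snapshot("top")["img"][150:250,330:450]
cv2.imwrite("pics/a5.png",np.hstack([cv2.resize(i,(396,330),interpolation=cv2.INTER_CUBIC) for i in(d,t)]))
E
```

```text
ee_pos: [0.6061, -0.0673, 0.1814]
ee_pos: [0.5655, -0.2533, 0.1795]
clock: 19.13
ee_pos: [0.5582, -0.2949, 0.1803]
ee_rot: [-0.001, 1.0, 0.0, 0.0]
ft_force: [0.2, 0.1, -3.9]
finger_gap: 0.0314
finger_force: 30.0
scene plate [145.  168.9] [41.4 54.6] [ 0.5669 -0.2889  0.009 ]
scene boss [144.5 165. ] [16.7 22.9] [ 0.5604 -0.2926  0.016 ]
knobs [0.511  0.2364 0.104 ] [ 0.6082 -0.0635  0.104 ]
top plate [387.  200.5] [51.5 54.9] [ 0.5565 -0.2943  0.009 ]
top boss [388.2 199.7] [19.7 21.2] [ 0.5572 -0.2957  0.016 ]
knobs [0.5081 0.2325 0.104 ] [ 0.605  -0.0685  0.104 ]
```

View pics/a5.png

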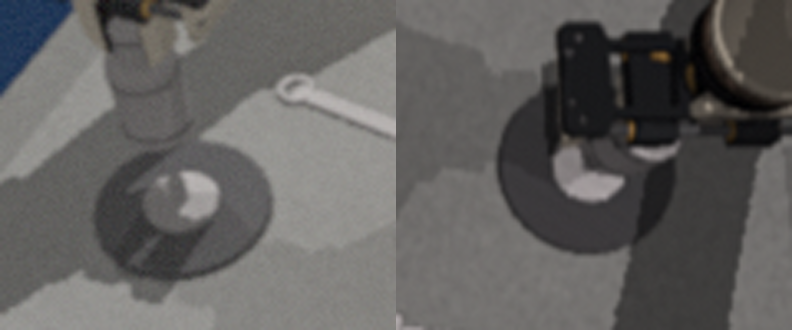

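The held weight hangs upright over the foot (scene crop, body at (150,90) above the boss at (182,200)). The foot centre is consistent across views at (0.558, -0.296). Lowering to leave about 3 cm over the stub.

```bash
python3 -m handwheel '[{"x":0,"y":0,"z":0.002,"roll":0},{"x":0,"y":0,"z":0.006,"roll":0},{"x":0,"y":0,"z":0.011,"roll":0},{"x":0,"y":0,"z":0.016,"roll":0},{"x":0,"y":0,"z":0.021,"roll":0},{"x":0,"y":0,"z":0.025,"roll":0},{"x":0,"y":0,"z":0.028,"roll":0},{"x":0,"y":0,"z":0.03,"roll":0},{"x":0,"y":0,"z":0.03,"roll":0},{"x":0,"y":0,"z":0.03,"roll":0},{"x":0,"y":0,"z":0.03,"roll":0},{"x":0,"y":0,"z":0.03,"roll":0}]'
python3 - <<'E'
from h import *
from plant import imaging,monitor
s=monitor.state(); print(s["ee_pos"],np.abs(s["qd"]).max())
d=imaging.snapshot("scene"); im=cv2.resize(d["img"][105:205,90:210],(720,600),interpolation=cv2.INTER_CUBIC); M=P(d["intrinsics"],d["pose"])
t=np.linspace(0,2*np.pi,40)
def ring(c,z,r,col):
    p=[(lambda q:q[:2]/q[2])(M@np.r_[c[0]+r*np.cos(a),c[1]+r*np.sin(a),z,1]) for a in t]
    cv2.polylines(im,[np.int32((np.array(p)-[90,105]+.5)*6)],True,col,1)
x,y,z=s["ee_pos"]
ring((x,y),z-.080,.027,(0,255,0)); ring((x,y),z-.008,.027,(0,255,0))
ring((.558,-.296),.010,.072,(0,0,255)); ring((.558,-.296),.016,.03,(0,0,255)); ring((.558,-.296),.04,.007,(0,255,255))
cv2.imwrite("pics/a6.png",im)
E
```

```text
clock: 20.23
ee_pos: [0.5579, -0.2964, 0.1506]
ee_rot: [-0.0, 1.0, -0.0, 0.0]
ft_force: [0.6, 0.3, -4.6]
finger_gap: 0.0311
finger_force: 30.0
[ 0.55787648 -0.2964002   0.15064585] 0.0021647344155442593
```

View pics/a6.png

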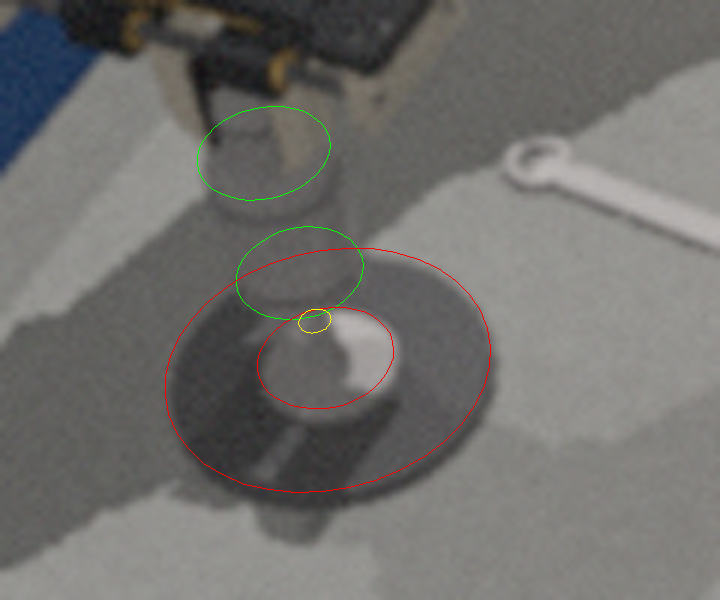

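The overlay shows the weight upright, at rest and concentric with the foot. Body and foot are both offset from their drawn rings by about 1 px, which is the calibration bias. The gap to the stub is about 3 cm. Handing in.

```bash
python3 -m handwheel '[{"x":0,"y":0,"z":0,"roll":0},{"x":0,"y":0,"z":0,"roll":0},{"x":0,"y":0,"z":0,"roll":0},{"x":0,"y":0,"z":0,"roll":0}]'; python3 -c "
from plant import r
print(r.finish_job())"
```

```text
clock: 20.62
ee_pos: [0.5577, -0.2962, 0.1503]
ee_rot: [-0.0, 1.0, 0.0, -0.0]
ft_force: [-0.4, -0.6, -4.0]
finger_gap: 0.0313
finger_force: 30.0
the job is handed in; nothing more can be done
None
```

Job handed in at 20.6 s: the right weight is the heavier one (about 0.43 kg against 0.19 kg) and is held still and upright about 3 cm above the stub, centred to within about 2 mm, and the left one was set down gently and stands within about 0.5 mm of where it was.

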